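# Close the quick-release vise on a brass valve body

## Robot

A 7-joint arm with a two-finger parallel gripper is mounted at the origin on the work surface. World frame = base frame: x ahead of the robot, y to its left, z up, the work surface at z = 0. Lengths are in m, angles in rad, forces in N, time in s.
With the tool pointing down it reaches from about 0.35 to 0.775 m from the base axis. Payload 3.1 kg.
Tool frame: the origin (TCP) lies at the very end of the fingers, on their centre line; the grasp point (between the pads) lies 19 mm behind it; z points along the fingers, y is the line along which they close (so a half turn about z gives the same grasp; the last joint's range is limited). The gripper opens to 85 mm and grips with 20 to 120 N. Pads are 22 mm wide; open, the fingers measure 114 mm over their backs; the gripper's body (76 mm by 85 mm) begins 54 mm behind the grasp point. The pads swing forward as they close: fully open they stand 13 mm farther back than shut.
Start: joints at [-1.243, 0.311, 0.014, 1.512, -0.004, 1.319, -0.027], TCP at [0.199, 0.513, 0.231] pointing down, gripper open.
Joint ranges: [-2.7, 2.7], [-0.3, 1.91], [-1.27, 1.3], [0.12, 2.57], [-1.44, 4.58], [0.2, 2.03], [-3.05, 3.05]. Speed limits (rad/s): [2.79, 2.79, 3.14, 3.14, 3.14, 3.14, 3.14].

## Interface

Orientations are given as a 3x3 rotation matrix whose columns are the frame's x, y, z axes.
In Python, from bench import r gives the robot as it stands.
- The arm moves only by the tool carry_out, never from a script. Its argument "steps" is a list of rows, each a list of 6 numbers: the shift along the world's x, y, z scaled (see below), then the turn, a rotation vector about the world's x, y, z scaled (see below). A call has exactly 10 rows; each row is the pose to reach, as a shift and turn from the pose commanded when the call began; what a row does not reach only later rows make up. The controller multiplies each number of a shift by 0.4 m and each number of a turn by 30 degrees. A row lasts 1/12 s, in which the tool goes at most 41.7 mm and 7.16 degrees, less where a joint would pass 70% of its speed; a pose out of reach is approached as far as the arm can. A call with a number of a shift or a turn outside -1 to 1 is refused whole. A call with a gripper value outside its range is refused whole. "fingers" is the opening, from 0 (shut) to 1 (fully open), set as the call begins (left out, the last holds). The fingers move at their own pace and stop on an object; the grip force is fixed at half the most. Time passes only in rows, so rows that repeat a pose let the fingers close, or fill a call up. It gives the time, the measured TCP pose, the force, the opening and the grip force at its end, in the units of the state.
- r.read_state(): the state, without advancing time (a new reading comes with each control period).
- r.grab_frame(name): name is "side" or "top"; returns a dict with "pixels" (384x512x3 uint8, red, green, blue), "fovy" (degrees; the focal length in pixels is half the picture's height over the tangent of half this angle, whatever the lens; pixels are square), "cx", "cy" (the principal point, pixels), "rvec" (rotation vector, rad) and "tvec" (3), from world to camera coordinates, as OpenCV has them. Camera axes: x right, y down, z forward; pixel columns grow to the right and rows downward; lengths in m; the calibration is good to about 2 mm. A picture is of the moment at which its call begins. There is no depth.
- r.finish_job(): hands the job in; it is judged then, once.
Trained networks look in a picture, given as the dict that the camera call returned (one of the last four; its "shot" number tells which), for a name from the list of things; names that differ only in an ending like _2 or _b are one class to them, and where a whole thing is asked for, a point or a joint stands for the part that bears it (a point fixed in the world has none). Each returns a list of dicts, best first, with "score" (0 to 1); they miss things now and then, are a little off and sometimes report something else, mostly with a low value. They report only what shows in the picture. A call takes as long as a camera call. They do not tell look-alikes from the thing itself.
- r.find_in(thing, picture): "point" ([x, y, z] in m, in world coordinates, good to about 4 mm: the middle of the surface that is visible of it).
- r.silhouettes(thing, picture): "mask" (384x512 bool, what is visible of it).
The state is a dict: "time_s": time; "joint_positions": joint angles; "joint_vel": joint speeds; "joint_efforts": joint torques, N m; "tcp_pos": TCP position; "eef_rot": TCP orientation; "wrist_force": force on the tool from outside, world axes, zero at the start; "moment": the same for the moment, N m; "width": finger opening in m; "gripper_force": force on a finger pad.
Only numpy, scipy, OpenCV 4.12 (cv2) and the standard library are available. Lean on these libraries where they do the work, as an engineer would, in place of code of your own. Each camera call takes 0.05 s, during which the arm holds its last target. There are 200 camera calls.

## Task

A brass valve body is standing loose in the open quick-release vise on the brewery workbench. Squeeze the vise's release lever against the post beside it, slide the moving jaw up to the valve body until it stops against the fixed jaw, and let go of the lever; then push the tommy bar down, well past level, so that the screw holds the valve body tight, still upright and in the middle of the jaws.

Things in the scene. Friction and masses are not known exactly. Their poses are not given: they have to be found in the camera images.
- valve: Workpiece: brass tee valve body standing on the vise bed, 1-2 mm from the fixed jaw. Block 52 x 40 x 44 mm (x, y, z), round 26 mm stubs: 14 mm out of both x ends, 20 mm up on top. Origin: centre of underside, 24 mm above the bench. The jaws clamp its flat y faces, 20 mm either side of the origin. An identical one standing on the bench is a spare.
- jaw_face: Wood-lined face of the vise's moving jaw, 100 mm wide, 60 mm tall. Origin on the clamping surface at mid width, at bed height (24 mm above the bench). +y is the way the jaw slides to close, towards the valve body; x is across the vise, z up. It touches the valve body when the valve's origin is 20 mm in +y from this origin.
- release_grip (a point): Where to squeeze: 38 mm behind the jaw face (-y), 114 mm above the bench, axes as jaw_face, moves with the jaw. Two upright plates 22 mm wide along y rise from the jaw block (top at 82 mm) to 135 mm above the bench. -x plate: rigid post, outer face 16 mm to -x of this point. +x plate: release lever, outer face 31 mm to +x at rest, 16 mm when squeezed home. So close along x, centred here.
- release_lever (a joint): Lever angle, rad: about 0 at rest (jaw firmly locked to the bed), grows as it is squeezed towards the post, stop at 0.2; above 0.1 counts as squeezed. The squeeze takes 9 to 13 N. While it is squeezed the jaw slides freely (about 3 N); let go, it springs back and locks.
- bar_push (a point): Where to push, on the tommy bar of the vise's screw: a 12 mm steel bar sticking out to +x, this point 65 mm from the screw's axis, an 18 mm ball 13 mm farther out. The axis lies along y, 60 mm above the bench; the bar is 62 mm to -y of release_grip. At the start it slopes up and this point is 53 to 57 mm to +x of the axis, 91 to 98 mm above the bench. Push straight down here, fingers closed.
- tommy_bar (a joint): Bar angle, rad: 0 is 0.61 above level, 0.61 is level, stop at 1.2 (bar's top then about 32 mm above the bench, under where bar_push began). Turning it drives the jaw face on 5 mm per rad. Takes 5 N, about 10 N when tight; stays where left. It may go to its stop: the lock slips rather than crush. With the jaw slid right up, well past level is tight.
There are look-alikes about, which are no part of the job. Leave any blue or green look-alike of the valve alone.

How it is judged:
On the way, in this order (a step that is already met when the one before it is completed fails the run):
1. the release lever is squeezed while the jaw still stands well clear of the valve body (value of joint release_lever above 0.1 rad and y of valve in the frame of jaw_face above 0.045 m), for 0.1 s.
2. with the lever still squeezed, the jaw is slid up to the valve body (gap under 3 mm) (value of joint release_lever above 0.06 rad and y of valve in the frame of jaw_face below 0.023 m), for 0.1 s.
3. the lever is let go and the jaw stays at the valve body, before the bar is pushed (value of joint release_lever below 0.04 rad and y of valve in the frame of jaw_face below 0.023 m and value of joint tommy_bar below 0.4 rad), for 0.1 s.
At the end, for the whole second after the job is handed in: The valve body stands upright (within 7 degrees) on the bed, at mid width of the jaws within 20 mm, touched by the moving jaw and clamped with more than 8 N; the tommy bar is pushed past level (angle above 0.65 rad) and the release lever is back at rest (below 0.04 rad) (contact force between valve and jaw_face above 8 N and value of joint tommy_bar above 0.65 rad and value of joint release_lever below 0.04 rad and angle between valve's own z axis and vertical below 0.12 rad and x of valve in the frame of jaw_face between -0.02 and 0.02 m and z of valve in the frame of jaw_face below 0.01 m and y of valve in the frame of jaw_face below 0.023 m and linear speed of valve below 0.02 m/s).
It also fails if it takes over 40 s, if anything falls off the work surface, if the arm or the gripper's body presses on something with over 40 N, if the wrist force passes 120 N, or if a joint passes its speed limit or range.

## Working session

There is one attempt and no reset: what is moved stays moved. The work goes in short steps, Python scripts to look and compute and a tool call to move; the robot and the scene stay as the last step left them, time stands still between calls to the robot, and variables do not carry over. Pictures are saved under pics/ and viewed, at most 10 in all, crops included, and the job is handed in when it is done.

Besides the shell and the picture viewer there is one more tool, called after "Emit:" as name([rows], argument=value, ...), one row to a line, values as JSON. carry_out: Moves the arm, as the interface text tells. Its arguments: {"type":"object","properties":{"steps":{"type":"array"},"fingers":{"type":"number"}},"required":["steps"]}

```bash
mkdir -p pics; ls; cat > h.py <<'E'
from bench import r
import numpy as np, cv2
def K(p):
    f=p["pixels"].shape[0]/2/np.tan(np.radians(p["fovy"])/2)
    return np.array([[f,0,p["cx"]],[0,f,p["cy"]],[0,0,1]])
def ray(p,uv,z):
    R=cv2.Rodrigues(np.array(p["rvec"],float))[0];t=np.array(p["tvec"],float).ravel()
    d=R.T@np.linalg.inv(K(p))@np.array([uv[0],uv[1],1.]);o=-R.T@t
    return o+d*(z-o[2])/d[2]
def proj(p,X):
    return cv2.projectPoints(np.atleast_2d(np.array(X,float)),np.array(p["rvec"],float),np.array(p["tvec"],float),K(p),None)[0].reshape(-1,2)
def save(p,n,s=1): cv2.imwrite(f"pics/{n}.png",cv2.cvtColor(p["pixels"],cv2.COLOR_RGB2BGR))
E
python3 - <<'E'
from h import *
s=r.read_state();print({k:np.round(s[k],3).tolist() for k in("time_s","tcp_pos","eef_rot","wrist_force","width")})
ims=[]
for n in("side","top"):
    p=r.grab_frame(n);save(p,n)
    for t in("valve","jaw_face","release_grip","release_lever","bar_push","tommy_bar"):
        for d in r.find_in(t,p): print(n,t,np.round(d["point"],3),round(d["score"],2),proj(p,d["point"]).round().tolist())
E
```

```text
pics
{'time_s': 0.0, 'tcp_pos': [0.198, 0.512, 0.23], 'eef_rot': [[-0.932, 0.361, -0.001], [0.361, 0.932, -0.002], [-0.0, -0.002, -1.0]], 'wrist_force': [-0.044, 0.45, 0.186], 'width': 0.085}
side valve [0.721 0.127 0.033] 0.89 [[163.0, 222.0]]
side valve [0.339 0.235 0.045] 0.75 [[368.0, 267.0]]
side valve [0.636 0.213 0.043] 0.72 [[199.0, 254.0]]
side valve [0.498 0.064 0.08 ] 0.68 [[275.0, 185.0]]
side valve [0.486 0.307 0.041] 0.61 [[283.0, 303.0]]
side jaw_face [ 0.476 -0.031  0.057] 0.57 [[284.0, 166.0]]
side release_grip [ 0.471 -0.041  0.08 ] 0.78 [[287.0, 155.0]]
side release_lever [ 0.482 -0.059  0.114] 0.51 [[282.0, 138.0]]
side bar_push [ 0.493 -0.135  0.088] 0.42 [[276.0, 130.0]]
side tommy_bar [ 0.495 -0.135  0.092] 0.74 [[276.0, 129.0]]
top valve [0.33  0.214 0.046] 0.96 [[200.0, 306.0]]
top valve [0.709 0.115 0.045] 0.84 [[252.0, 96.0]]
top valve [0.495 0.06  0.07 ] 0.79 [[286.0, 207.0]]
top valve [0.636 0.191 0.041] 0.75 [[213.0, 136.0]]
top valve [0.483 0.285 0.044] 0.71 [[161.0, 219.0]]
top jaw_face [ 0.475 -0.036  0.083] 0.95 [[343.0, 216.0]]
top release_grip [ 0.462 -0.062  0.084] 0.77 [[360.0, 224.0]]
top release_lever [ 0.476 -0.073  0.136] 0.53 [[371.0, 212.0]]
top bar_push [ 0.47  -0.132  0.081] 0.81 [[401.0, 218.0]]
top tommy_bar [ 0.472 -0.133  0.081] 0.61 [[401.0, 217.0]]
top tommy_bar [ 0.46  -0.064  0.084] 0.46 [[360.0, 224.0]]
```

```bash
python3 - <<'E'
import cv2
a=cv2.imread("pics/top.png");b=cv2.imread("pics/side.png")
cv2.imwrite("pics/tc.png",cv2.resize(a[140:290,250:450],None,fx=4,fy=4,interpolation=cv2.INTER_CUBIC))
cv2.imwrite("pics/sc.png",cv2.resize(b[80:230,200:400],None,fx=4,fy=4,interpolation=cv2.INTER_CUBIC))
E
```

```text
(no output)
```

View pics/top.png

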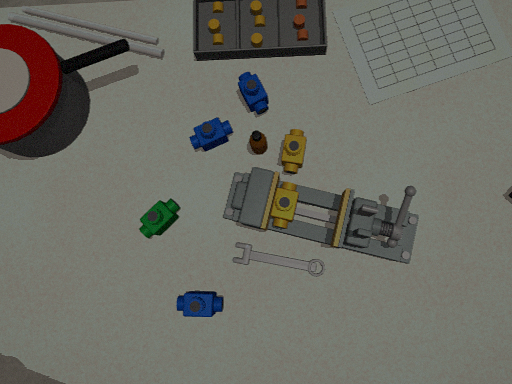

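View pics/tc.png

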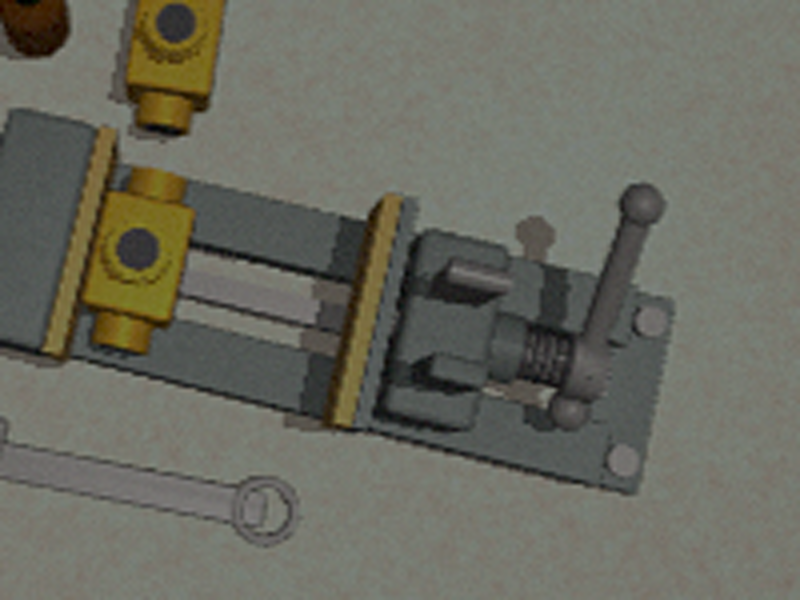

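View pics/sc.png

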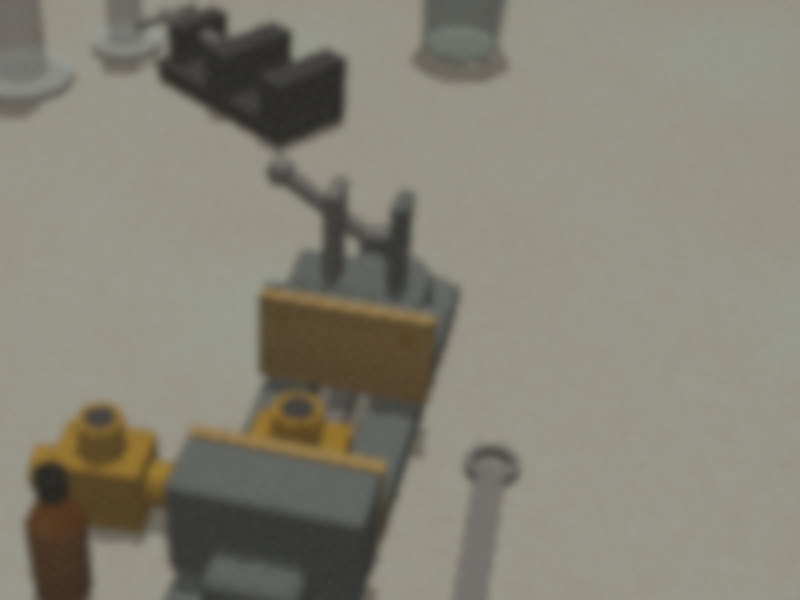

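```bash
cat >> h.py <<'E'
def model(x0,y0,th,jy,bar=0.0,lev=0.0):
    # vise frame at jaw face origin at jy=0
    R=np.array([[np.cos(th),-np.sin(th),0],[np.sin(th),np.cos(th),0],[0,0,1]])
    return lambda P:(np.atleast_2d(P)@R.T)+[x0,y0,0]
E
python3 - <<'E'
from h import *
from scipy.optimize import least_squares
p=r.grab_frame("top");q=r.grab_frame("side")
c=lambda u,v:(250+u/4,140+v/4); d=lambda u,v:(200+u/4,80+v/4)
for n,uv,z in(("stub",c(138,250),.088),("jawR1",c(402,197),.084),("jawR2",c(356,425),.084),("jawL1",c(386,197),.084),("jawL2",c(333,425),.084),("ball",c(643,205),.108),("leverT",c(480,278),.135),("postT",c(460,368),.135)):
    print(n,ray(p,uv,z).round(4))
for n,uv,z in(("stub",d(300,408),.088),("jawF+",d(262,290),.084),("jawF-",d(434,318),.084),("lever",d(340,182),.135),("post",d(403,195),.135),("ball",d(281,171),.108)):
    print("side",n,ray(q,uv,z).round(4))
for P in(p,q):
    R=cv2.Rodrigues(np.array(P["rvec"]))[0];print("cam",(-R.T@np.array(P["tvec"]).ravel()).round(3))
E
```

```text
stub [0.5007 0.0609 0.088 ]
jawR1 [ 0.52   -0.0509  0.084 ]
jawR2 [ 0.4255 -0.0266  0.084 ]
jawL1 [ 0.5202 -0.0442  0.084 ]
jawL2 [ 0.4257 -0.0172  0.084 ]
ball [ 0.5098 -0.1434  0.108 ]
leverT [ 0.4795 -0.0714  0.135 ]
postT [ 0.4451 -0.0616  0.135 ]
side stub [0.4981 0.062  0.088 ]
side jawF+ [ 0.5186 -0.0459  0.084 ]
side jawF- [ 0.4244 -0.0209  0.084 ]
side lever [ 0.4761 -0.0773  0.135 ]
side post [ 0.4422 -0.0641  0.135 ]
side ball [ 0.5085 -0.1343  0.108 ]
cam [0.412 0.054 0.79 ]
cam [0.513 0.626 0.558]
```

```bash
python3 - <<'E'
from h import *
m=model(.4724,-.0325,-.27,0)
def box(x0,x1,y0,y1,z0,z1): return [(x,y,z) for x in(x0,x1) for y in(y0,y1) for z in(z0,z1)]
E=[(a,b) for a in range(8) for b in range(a) if bin(a^b).count("1")==1]
ims=[]
for n,c0 in(("top",(330,170,100,75)),("side",(240,100,100,75))):
    p=r.grab_frame(n);u,v,w,h=c0
    im=cv2.cvtColor(p["pixels"],cv2.COLOR_RGB2BGR)[v:v+h,u:u+w]
    raw=cv2.resize(im,None,fx=4,fy=4,interpolation=cv2.INTER_CUBIC);im=raw.copy()
    for b,col in((box(-50,50,-1,0,24,84),(0,255,255)),(box(-16,-8,-49,-27,82,135),(0,0,255)),(box(23,31,-49,-27,82,135),(0,255,0)),(box(0,56,-100,-100,60,94),(255,0,0))):
        P=((proj(p,m(np.array(b)/1000))-[u,v]+.5)*4).round().astype(int)
        for i,j in E: cv2.line(im,tuple(map(int,P[i])),tuple(map(int,P[j])),col,1)
    ims.append(np.hstack([raw,im]))
cv2.imwrite("pics/ov.png",np.vstack(ims))
E
```

```text
(no output)
```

View pics/ov.png

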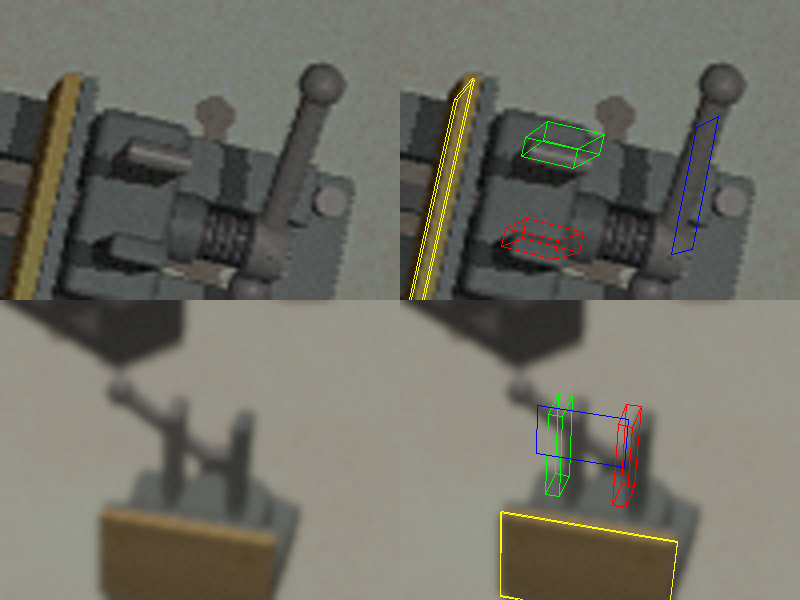

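```bash
python3 - <<'E'
from h import *
p=r.grab_frame("top");q=r.grab_frame("side");print(p.keys())
c=lambda u,v:(250+u/4,140+v/4)
e=lambda u,v:(330+u/4-.5,170+v/4-.5); s=lambda u,v:(240+u/4-.5,100+v/4-.5)
def ang(a,b,z):
    d=ray(p,b,z)-ray(p,a,z);return np.arctan2(d[1],d[0]).round(3)
print("base",ang(c(635,493),c(370,430),.02)-np.pi/2,"rail",ang(c(330,220),c(190,188),.024)-np.pi/2,"slot",ang(c(340,340),c(190,300),.024)-np.pi/2,"backedge",ang(c(635,493),c(672,300),.02),"fixjaw",ang(c(60,355),c(117,130),.084))
# triangulate plate tops & ball
def tri(a,b):
    f=lambda P,x:[(np.linalg.inv(K(P))@[*x,1])[:2]]
    M=lambda P:np.c_[cv2.Rodrigues(np.array(P["rvec"],float))[0],np.array(P["tvec"],float).ravel()]
    X=cv2.triangulatePoints(M(p),M(q),np.array(f(p,a)).T,np.array(f(q,b)).T);return (X[:3]/X[3]).ravel().round(4)
print("ball",tri(e(322,83),s(120,390)),"lever",tri(e(160,148),s(177,403)),"post",tri(e(138,243),s(243,414)))
for t in("release_lever","bar_push","release_grip"):
  for P in(p,q):
    for d in r.silhouettes(t,P)[:1]:
        v,u=np.nonzero(d["mask"]);print(t,round(d["score"],2),len(u),u.min(),u.max(),v.min(),v.max(),u.mean(),v.mean())
E
```

```text
dict_keys(['pixels', 'fovy', 'cx', 'cy', 'rvec', 'tvec', 'shot'])
base -0.2617963267948966 rail -0.2627963267948965 slot -0.29279632679489653 backedge -0.266 fixjaw -0.274
ball [ 0.5317 -0.2275 -0.2065] lever [ 0.4899 -0.1141 -0.117 ] post [ 0.4427 -0.0992 -0.1143]
release_lever 0.57 166 358 377 205 215 367.49397590361446 210.210843373494
release_lever 0.68 172 279 287 124 149 282.86046511627904 136.32558139534885
bar_push 0.66 566 387 415 185 246 401.5883392226148 215.0441696113074
bar_push 0.47 106 267 295 120 140 278.16037735849056 128.85849056603774
release_grip 0.78 2772 330 415 186 247 366.0620490620491 220.8639971139971
release_grip 0.74 1811 264 308 119 180 286.89342904472664 155.3186085035892
```

```bash
python3 - <<'E'
from h import *
p=r.grab_frame("top");q=r.grab_frame("side")
e=lambda u,v:(330+u/4-.5,170+v/4-.5); s=lambda u,v:(240+u/4-.5,100+(v-300)/4-.5)
M=lambda P:np.c_[cv2.Rodrigues(np.array(P["rvec"],float))[0],np.array(P["tvec"],float).ravel()]
f=lambda P,x:(np.linalg.inv(K(P))@[*x,1])[:2].reshape(2,1)
th=-.265;R=np.array([[np.cos(th),-np.sin(th)],[np.sin(th),np.cos(th)]])
for n,a,b in(("ball",e(322,83),s(120,390)),("lever",e(160,148),s(177,403)),("post",e(138,243),s(243,414)),("jaw+",e(71,77),s(101,510)),):
    X=cv2.triangulatePoints(M(p),M(q),f(p,a),f(q,b));X=(X[:3]/X[3]).ravel()
    print(n,X.round(4),"in jaw frame",(R.T@(X[:2]-[.4724,-.0325])).round(4))
m=(M(p),)
print(p["cx"],p["cy"],q["cx"],q["cy"])
E
```

```text
ball [ 0.5111 -0.1431  0.1051] in jaw frame [ 0.0663 -0.0966]
lever [ 0.4814 -0.0695  0.1408] in jaw frame [ 0.0184 -0.0333]
post [ 0.4457 -0.059   0.1404] in jaw frame [-0.0188 -0.0325]
jaw+ [ 0.5205 -0.0452  0.0859] in jaw frame [0.0497 0.0003]
267.21717423962457 187.54844118829843 253.7705475716074 192.21797625286982
```

Emit:
carry_out([
  [0.03, -0.04, 0, 0, 0, -0.1],
  [0.06, -0.08, 0, 0, 0, -0.2],
  [0.09, -0.13, 0, 0, 0, -0.3],
  [0.12, -0.18, 0, 0, 0, -0.4],
  [0.14, -0.23, 0, 0, 0, -0.5],
  [0.17, -0.28, 0, 0, 0, -0.6],
  [0.19, -0.33, 0, 0, 0, -0.7],
  [0.21, -0.38, 0, 0, 0, -0.8],
  [0.23, -0.43, 0, 0, 0, -0.9],
  [0.25, -0.48, 0, 0, 0, -0.933],
], fingers=1)

```text
time_s: 2.23
tcp_pos: [0.2992, 0.3196, 0.2314]
eef_rot: [[-0.652, 0.758, 0.0], [0.758, 0.652, 0.0], [0.0, 0.0, -1.0]]
wrist_force: [-0.2, -0.2, -0.1]
width: 0.0853
gripper_force: 0.0
```

Emit:
carry_out([
  [0.03, -0.05, 0, 0, 0, -0.1],
  [0.06, -0.1, 0, 0, 0, -0.2],
  [0.09, -0.15, 0, 0, 0, -0.3],
  [0.12, -0.2, 0, 0, 0, -0.4],
  [0.14, -0.25, 0, 0, 0, -0.5],
  [0.16, -0.3, 0, 0, 0, -0.6],
  [0.18, -0.35, 0, 0, 0, -0.7],
  [0.2, -0.4, 0, 0, 0, -0.8],
  [0.22, -0.44, 0, 0, 0, -0.9],
  [0.23, -0.48, 0, 0, 0, -0.933],
])

```text
time_s: 3.07
tcp_pos: [0.3916, 0.1272, 0.2314]
eef_rot: [[-0.219, 0.976, 0.001], [0.976, 0.219, 0.0], [0.0, 0.001, -1.0]]
wrist_force: [0.7, 0.7, 0.6]
width: 0.085
gripper_force: 0.0
```

Emit:
carry_out([
  [0.02, -0.05, 0, 0, 0, -0.1],
  [0.04, -0.1, 0, 0, 0, -0.2],
  [0.06, -0.15, 0, 0, 0, -0.3],
  [0.08, -0.2, 0, 0, 0, -0.4],
  [0.1, -0.25, 0, 0, 0, -0.5],
  [0.12, -0.3, 0, 0, 0, -0.6],
  [0.14, -0.36, 0, 0, 0, -0.7],
  [0.15, -0.42, 0, 0, 0, -0.8],
  [0.165, -0.48, 0, 0, 0, -0.9],
  [0.165, -0.483, 0, 0, 0, -0.933],
])

```text
time_s: 3.9
tcp_pos: [0.457, -0.0707, 0.2317]
eef_rot: [[0.271, 0.963, 0.001], [0.963, -0.271, -0.004], [-0.004, 0.002, -1.0]]
wrist_force: [0.1, -0.1, -0.0]
width: 0.0854
gripper_force: 0.0
```

Emit:
carry_out([
  [0, 0, -0.05, 0, 0, 0],
  [0, 0, -0.1, 0, 0, 0],
  [0, 0, -0.15, 0, 0, 0],
  [0, 0, -0.19, 0, 0, 0],
  [0, 0, -0.2, 0, 0, 0],
  [0, 0, -0.2, 0, 0, 0],
  [0, 0, -0.2, 0, 0, 0],
  [0, 0, -0.2, 0, 0, 0],
  [0, 0, -0.2, 0, 0, 0],
  [0, 0, -0.2, 0, 0, 0],
])

```text
time_s: 4.73
tcp_pos: [0.4575, -0.0644, 0.1522]
eef_rot: [[0.261, 0.965, 0.002], [0.965, -0.261, 0.0], [0.001, 0.002, -1.0]]
wrist_force: [-0.5, -0.6, 0.7]
width: 0.0852
gripper_force: 0.0
```

```bash
python3 - <<'E'
from h import *
s=r.read_state();print(s["tcp_pos"],s["eef_rot"][0][1],s["eef_rot"][1][1])
ims=[]
for n,(u,v,w,h) in(("top",(300,130,130,140)),("side",(220,60,130,140))):
    p=r.grab_frame(n);im=cv2.cvtColor(p["pixels"],cv2.COLOR_RGB2BGR)
    ims.append(cv2.resize(im[v:v+h,u:u+w],(390,420),interpolation=cv2.INTER_CUBIC))
    print(proj(p,s["tcp_pos"]))
cv2.imwrite("pics/a.png",np.hstack(ims))
E
```

```text
[ 0.45752307 -0.06439246  0.15223995] 0.965278212037393 -0.26121670794947177
[[368.38246878 222.99675937]]
[[294.15464926 121.7103247 ]]
```

View pics/a.png

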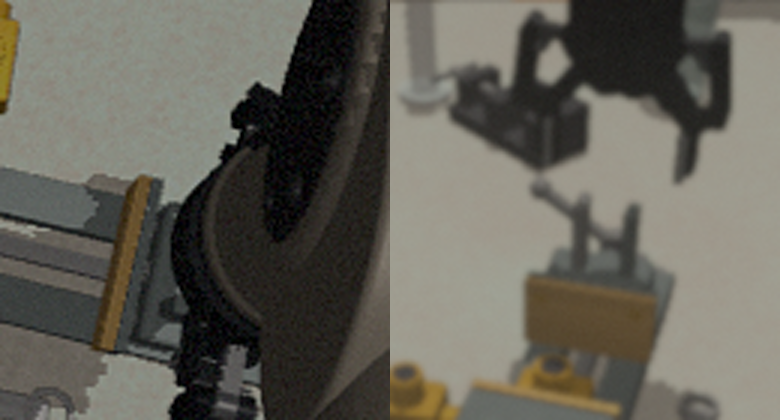

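Emit:
carry_out([
  [0, 0, -0.03, 0, 0, 0],
  [0, 0, -0.06, 0, 0, 0],
  [0, 0, -0.1, 0, 0, 0],
  [0, 0, -0.13, 0, 0, 0],
  [0, 0, -0.14, 0, 0, 0],
  [0, 0, -0.14, 0, 0, 0],
  [0, 0, -0.14, 0, 0, 0],
  [0, 0, -0.14, 0, 0, 0],
  [0, 0, -0.14, 0, 0, 0],
  [0, 0, -0.14, 0, 0, 0],
])

```text
time_s: 5.67
tcp_pos: [0.4574, -0.0644, 0.096]
eef_rot: [[0.261, 0.965, 0.002], [0.965, -0.261, 0.0], [0.0, 0.001, -1.0]]
wrist_force: [0.1, 0.3, 0.0]
width: 0.0855
gripper_force: 0.0
```

Emit:
carry_out([
  [0, 0, 0, 0, 0, 0],
  [0, 0, 0, 0, 0, 0],
  [0, 0, 0, 0, 0, 0],
  [0, 0, 0, 0, 0, 0],
  [0, 0, 0, 0, 0, 0],
  [0, 0, 0, 0, 0, 0],
  [0, 0, 0, 0, 0, 0],
  [0, 0, 0, 0, 0, 0],
  [0, 0, 0, 0, 0, 0],
  [0, 0, 0, 0, 0, 0],
], fingers=0.6)

```text
time_s: 6.5
tcp_pos: [0.4595, -0.0651, 0.0964]
eef_rot: [[0.262, 0.965, 0.006], [0.965, -0.262, -0.001], [0.0, 0.006, -1.0]]
wrist_force: [4.6, -1.6, 0.4]
width: 0.0513
gripper_force: 2.7
```

```bash
python3 - <<'E'
from h import *
s=r.read_state();print(s["tcp_pos"],s["width"],s["wrist_force"])
p=r.grab_frame("side");im=cv2.cvtColor(p["pixels"],cv2.COLOR_RGB2BGR)
cv2.imwrite("pics/b.png",cv2.resize(im[90:190,240:340],(600,600),interpolation=cv2.INTER_CUBIC))
E
```

```text
[ 0.45954393 -0.06507794  0.09640937] 0.0512863241224002 [ 4.61190223 -1.56607577  0.41803525]
```

View pics/b.png

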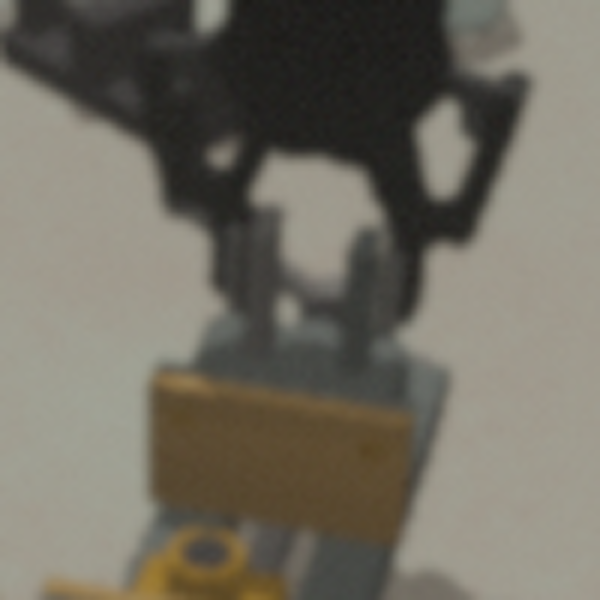

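Emit:
carry_out([
  [-0.007, 0.002, 0, 0, 0, 0],
  [-0.007, 0.002, 0, 0, 0, 0],
  [-0.007, 0.002, 0, 0, 0, 0],
  [-0.007, 0.002, 0, 0, 0, 0],
  [-0.007, 0.002, 0, 0, 0, 0],
  [-0.007, 0.002, 0, 0, 0, 0],
  [-0.007, 0.002, 0, 0, 0, 0],
  [-0.007, 0.002, 0, 0, 0, 0],
  [-0.007, 0.002, 0, 0, 0, 0],
  [-0.007, 0.002, 0, 0, 0, 0],
], fingers=0.3)

```text
time_s: 7.38
tcp_pos: [0.4549, -0.0637, 0.0985]
eef_rot: [[0.262, 0.965, 0.002], [0.965, -0.262, 0.002], [0.003, 0.002, -1.0]]
wrist_force: [-9.5, 1.5, 23.8]
width: 0.0324
gripper_force: 58.9
```

Emit:
carry_out([
  [0.004, 0.015, 0.003, 0, 0, 0],
  [0.008, 0.03, 0.006, 0, 0, 0],
  [0.012, 0.045, 0.006, 0, 0, 0],
  [0.016, 0.06, 0.006, 0, 0, 0],
  [0.02, 0.075, 0.006, 0, 0, 0],
  [0.024, 0.09, 0.006, 0, 0, 0],
  [0.028, 0.105, 0.006, 0, 0, 0],
  [0.032, 0.12, 0.006, 0, 0, 0],
  [0.036, 0.133, 0.006, 0, 0, 0],
  [0.039, 0.145, 0.006, 0, 0, 0],
])

```text
time_s: 8.22
tcp_pos: [0.4709, -0.0055, 0.0987]
eef_rot: [[0.261, 0.965, 0.003], [0.965, -0.261, -0.0], [0.0, 0.003, -1.0]]
wrist_force: [-4.0, -1.3, 7.3]
width: 0.0326
gripper_force: 61.5
```

Emit:
carry_out([
  [0.001, 0.004, 0, 0, 0, 0],
  [0.002, 0.008, 0, 0, 0, 0],
  [0.003, 0.012, 0, 0, 0, 0],
  [0.004, 0.016, 0, 0, 0, 0],
  [0.0055, 0.02, 0, 0, 0, 0],
  [0.0065, 0.024, 0, 0, 0, 0],
  [0.0075, 0.028, 0, 0, 0, 0],
  [0.0085, 0.032, 0, 0, 0, 0],
  [0.0095, 0.036, 0, 0, 0, 0],
  [0.0105, 0.04, 0, 0, 0, 0],
])

```text
time_s: 9.05
tcp_pos: [0.4749, 0.0092, 0.0987]
eef_rot: [[0.262, 0.965, 0.003], [0.965, -0.262, -0.002], [-0.001, 0.003, -1.0]]
wrist_force: [-2.7, -5.4, 7.8]
width: 0.0325
gripper_force: 61.3
```

Emit:
carry_out([
  [0.0005, 0.002, 0, 0, 0, 0],
  [0.001, 0.004, 0, 0, 0, 0],
  [0.0015, 0.006, 0, 0, 0, 0],
  [0.002, 0.008, 0, 0, 0, 0],
  [0.0025, 0.01, 0, 0, 0, 0],
  [0.003, 0.012, 0, 0, 0, 0],
  [0.0035, 0.014, 0, 0, 0, 0],
  [0.004, 0.016, 0, 0, 0, 0],
  [0.0045, 0.018, 0, 0, 0, 0],
  [0.0045, 0.018, 0, 0, 0, 0],
])

```text
time_s: 9.88
tcp_pos: [0.475, 0.0098, 0.0986]
eef_rot: [[0.265, 0.964, -0.001], [0.964, -0.265, -0.01], [-0.01, 0.002, -1.0]]
wrist_force: [-6.6, -13.7, 11.8]
width: 0.0327
gripper_force: 62.6
```

```bash
python3 - <<'E'
from h import *
ims=[]
for n,(u,v,w,h) in(("top",(250,150,120,120)),("side",(220,80,120,120))):
    p=r.grab_frame(n);im=cv2.cvtColor(p["pixels"],cv2.COLOR_RGB2BGR)
    ims.append(cv2.resize(im[v:v+h,u:u+w],(400,400),interpolation=cv2.INTER_CUBIC))
cv2.imwrite("pics/c.png",np.hstack(ims))
E
```

```text
(no output)
```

View pics/c.png

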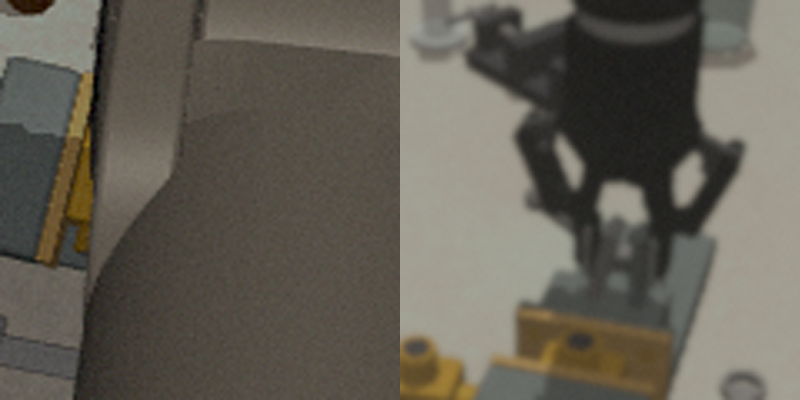

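Emit:
carry_out([
  [0, 0, 0, 0, 0, 0],
  [0, 0, 0, 0, 0, 0],
  [0, 0, 0, 0, 0, 0],
  [0, 0, 0, 0, 0, 0],
  [0, 0, 0, 0, 0, 0],
  [0, 0, 0, 0, 0, 0],
  [0, 0, 0, 0, 0, 0],
  [0, 0, 0, 0, 0, 0],
  [0, 0, 0, 0, 0, 0],
  [0, 0, 0, 0, 0, 0],
], fingers=1)

```text
time_s: 10.82
tcp_pos: [0.4755, 0.0178, 0.0977]
eef_rot: [[0.261, 0.965, -0.0], [0.965, -0.261, 0.0], [0.0, -0.0, -1.0]]
wrist_force: [-0.4, 0.4, -0.0]
width: 0.0854
gripper_force: 0.0
```

Emit:
carry_out([
  [0, 0, 0.05, 0, 0, 0],
  [0, 0, 0.1, 0, 0, 0],
  [0, 0, 0.15, 0, 0, 0],
  [0, 0, 0.2, 0, 0, 0],
  [0, 0, 0.22, 0, 0, 0],
  [0, 0, 0.22, 0, 0, 0],
  [0, 0, 0.22, 0, 0, 0],
  [0, 0, 0.22, 0, 0, 0],
  [0, 0, 0.22, 0, 0, 0],
  [0, 0, 0.22, 0, 0, 0],
])

```text
time_s: 11.65
tcp_pos: [0.4747, 0.0176, 0.1845]
eef_rot: [[0.261, 0.965, -0.002], [0.965, -0.261, -0.001], [-0.001, -0.002, -1.0]]
wrist_force: [-0.2, 0.3, -0.5]
width: 0.0858
gripper_force: 0.0
```

Emit:
carry_out([
  [0.02, -0.04, 0, 0, 0, 0],
  [0.04, -0.08, 0, 0, 0, 0],
  [0.06, -0.12, 0, 0, 0, 0],
  [0.08, -0.16, 0, 0, 0, 0],
  [0.1, -0.2, 0, 0, 0, 0],
  [0.106, -0.215, 0, 0, 0, 0],
  [0.106, -0.215, 0, 0, 0, 0],
  [0.106, -0.215, 0, 0, 0, 0],
  [0.106, -0.215, 0, 0, 0, 0],
  [0.106, -0.215, 0, 0, 0, 0],
], fingers=0)

```text
time_s: 12.48
tcp_pos: [0.5176, -0.0667, 0.1855]
eef_rot: [[0.259, 0.966, -0.001], [0.966, -0.259, 0.001], [0.001, -0.001, -1.0]]
wrist_force: [-0.2, 1.1, 0.0]
width: -0.0003
gripper_force: 0.0
```

```bash
python3 - <<'E'
from h import *
s=r.read_state();print(s["tcp_pos"],s["width"])
ims=[]
for n,(u,v,w,h) in(("top",(250,110,160,160)),("side",(220,60,120,120))):
    p=r.grab_frame(n);im=cv2.cvtColor(p["pixels"],cv2.COLOR_RGB2BGR)
    ims.append(cv2.resize(im[v:v+h,u:u+w],(400,400),interpolation=cv2.INTER_CUBIC))
    a=(proj(p,[s["tcp_pos"],[s["tcp_pos"][0],s["tcp_pos"][1],.1]])-[u,v]+.5)*400/w
    cv2.line(ims[-1],tuple(a[0].astype(int).tolist()),tuple(a[1].astype(int).tolist()),(0,0,255),1)
cv2.imwrite("pics/d.png",np.hstack(ims))
E
```

```text
[ 0.51760862 -0.06672572  0.18547104] -0.0003291409186592233
```

View pics/d.png

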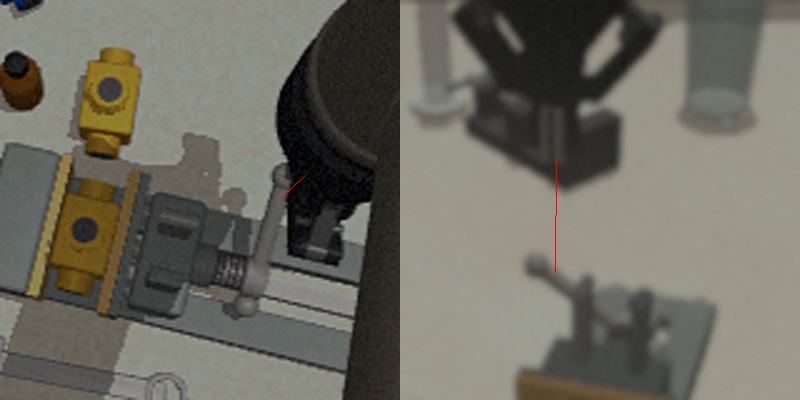

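Emit:
carry_out([
  [-0.007, 0.002, -0.05, 0, 0, 0],
  [-0.007, 0.002, -0.1, 0, 0, 0],
  [-0.007, 0.002, -0.14, 0, 0, 0],
  [-0.007, 0.002, -0.16, 0, 0, 0],
  [-0.007, 0.002, -0.18, 0, 0, 0],
  [-0.007, 0.002, -0.2, 0, 0, 0],
  [-0.007, 0.002, -0.22, 0, 0, 0],
  [-0.007, 0.002, -0.235, 0, 0, 0],
  [-0.007, 0.002, -0.25, 0, 0, 0],
  [-0.007, 0.002, -0.265, 0, 0, 0],
])

```text
time_s: 13.42
tcp_pos: [0.5198, -0.0691, 0.0824]
eef_rot: [[0.262, 0.965, 0.01], [0.965, -0.262, -0.002], [0.001, 0.01, -1.0]]
wrist_force: [-0.3, -1.0, 9.1]
width: -0.0001
gripper_force: 3.5
```

Emit:
carry_out([
  [0, 0, -0.01, 0, 0, 0],
  [0, 0, -0.02, 0, 0, 0],
  [0, 0, -0.03, 0, 0, 0],
  [0, 0, -0.04, 0, 0, 0],
  [0, 0, -0.05, 0, 0, 0],
  [0, 0, -0.06, 0, 0, 0],
  [0, 0, -0.07, 0, 0, 0],
  [0, 0, -0.08, 0, 0, 0],
  [0, 0, -0.08, 0, 0, 0],
  [0, 0, -0.08, 0, 0, 0],
])

```text
time_s: 14.25
tcp_pos: [0.5207, -0.0714, 0.0506]
eef_rot: [[0.263, 0.965, 0.012], [0.965, -0.263, -0.006], [-0.002, 0.013, -1.0]]
wrist_force: [4.7, -4.1, 4.7]
width: -0.0004
gripper_force: 2.9
```

Emit:
carry_out([
  [0, 0, 0.05, 0, 0, 0],
  [0, 0, 0.1, 0, 0, 0],
  [0, 0, 0.15, 0, 0, 0],
  [0, 0, 0.2, 0, 0, 0],
  [0, 0, 0.25, 0, 0, 0],
  [0, 0, 0.25, 0, 0, 0],
  [0, 0, 0.25, 0, 0, 0],
  [0, 0, 0.25, 0, 0, 0],
  [0, 0, 0.25, 0, 0, 0],
  [0, 0, 0.25, 0, 0, 0],
])

```text
time_s: 15.08
tcp_pos: [0.5143, -0.0674, 0.1465]
eef_rot: [[0.261, 0.965, -0.002], [0.965, -0.261, -0.0], [-0.001, -0.002, -1.0]]
wrist_force: [0.5, 0.2, -0.4]
width: 0.0003
gripper_force: 0.0
```

```bash
python3 - <<'E'
from h import *
s=r.read_state();print(s["tcp_pos"],s["width"])
ims=[]
for n,(u,v,w,h) in(("top",(250,130,140,140)),("side",(230,80,110,110))):
    p=r.grab_frame(n);im=cv2.cvtColor(p["pixels"],cv2.COLOR_RGB2BGR)
    ims.append(cv2.resize(im[v:v+h,u:u+w],(400,400),interpolation=cv2.INTER_CUBIC))
    a=(proj(p,[s["tcp_pos"],[s["tcp_pos"][0],s["tcp_pos"][1],.05]])-[u,v]+.5)*400/w
    cv2.line(ims[-1],tuple(a[0].astype(int).tolist()),tuple(a[1].astype(int).tolist()),(0,0,255),1)
cv2.imwrite("pics/e.png",np.hstack(ims))
E
```

```text
[ 0.51430273 -0.0673888   0.1464977 ] 0.00026686309876329864
```

View pics/e.png

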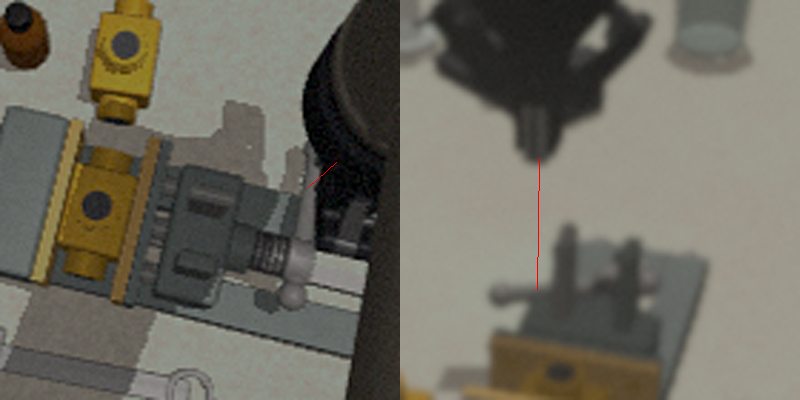

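Emit:
carry_out([
  [0.002, 0.007, -0.05, 0, 0, 0],
  [0.002, 0.007, -0.1, 0, 0, 0],
  [0.002, 0.007, -0.15, 0, 0, 0],
  [0.002, 0.007, -0.18, 0, 0, 0],
  [0.002, 0.007, -0.2, 0, 0, 0],
  [0.002, 0.007, -0.215, 0, 0, 0],
  [0.002, 0.007, -0.23, 0, 0, 0],
  [0.002, 0.007, -0.245, 0, 0, 0],
  [0.002, 0.007, -0.255, 0, 0, 0],
  [0.002, 0.007, -0.265, 0, 0, 0],
])

```text
time_s: 16.02
tcp_pos: [0.5178, -0.0651, 0.0434]
eef_rot: [[0.261, 0.965, 0.004], [0.965, -0.261, 0.0], [0.001, 0.004, -1.0]]
wrist_force: [-2.0, 0.6, 9.1]
width: 0.0007
gripper_force: 3.8
```

Emit:
carry_out([
  [0, 0, -0.005, 0, 0, 0],
  [0, 0, -0.01, 0, 0, 0],
  [0, 0, -0.015, 0, 0, 0],
  [0, 0, -0.02, 0, 0, 0],
  [0, 0, -0.025, 0, 0, 0],
  [0, 0, -0.03, 0, 0, 0],
  [0, 0, -0.03, 0, 0, 0],
  [0, 0, -0.03, 0, 0, 0],
  [0, 0, -0.03, 0, 0, 0],
  [0, 0, -0.03, 0, 0, 0],
])

```text
time_s: 16.85
tcp_pos: [0.521, -0.0648, 0.0323]
eef_rot: [[0.261, 0.965, 0.01], [0.965, -0.261, -0.0], [0.002, 0.01, -1.0]]
wrist_force: [3.5, 0.5, 5.1]
width: 0.0002
gripper_force: 3.3
```

Emit:
carry_out([
  [0, 0, 0.05, 0, 0, 0],
  [0, 0, 0.1, 0, 0, 0],
  [0, 0, 0.15, 0, 0, 0],
  [0, 0, 0.2, 0, 0, 0],
  [0, 0, 0.25, 0, 0, 0],
  [0, 0, 0.3, 0, 0, 0],
  [0, 0, 0.35, 0, 0, 0],
  [0, 0, 0.4, 0, 0, 0],
  [0, 0, 0.4, 0, 0, 0],
  [0, 0, 0.4, 0, 0, 0],
])

```text
time_s: 17.68
tcp_pos: [0.5167, -0.065, 0.1908]
eef_rot: [[0.261, 0.965, 0.003], [0.965, -0.261, 0.0], [0.001, 0.003, -1.0]]
wrist_force: [-0.0, 0.1, -0.9]
width: -0.0
gripper_force: 0.0
```

```bash
python3 - <<'E'
from h import *
ims=[]
for n,(u,v,w,h) in(("top",(250,140,120,120)),("side",(230,90,110,110))):
    p=r.grab_frame(n);im=cv2.cvtColor(p["pixels"],cv2.COLOR_RGB2BGR)
    ims.append(cv2.resize(im[v:v+h,u:u+w],(400,400),interpolation=cv2.INTER_CUBIC))
cv2.imwrite("pics/f.png",np.hstack(ims))
E
```

```text
(no output)
```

View pics/f.png

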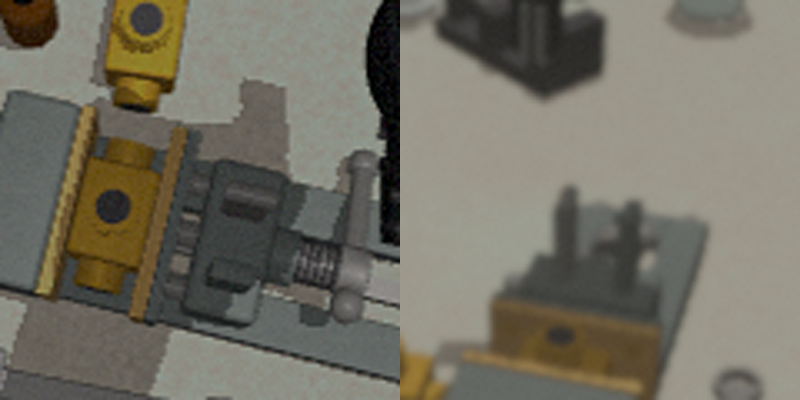

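The last view shows the valve upright at about (112,207), held mid-width between both linings. The bar ball is well down at (360,165) and hidden behind the jaw in the side view. The lever and post stand free, so I'm handing in.

```bash
python3 -c "
from bench import r
print(r.finish_job())"
```

```text
the job is handed in; nothing more can be done
None
```

I handed the job in at about 18 s, with no verdict returned: the last pictures show the valve body upright in the middle of the closed jaws, the tommy bar well past level and the release lever let go, though I could not measure the clamp force or bar angle directly.

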